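Push the stuck die out of the pasta press

ROBOT

A 6-joint arm with a two-finger parallel gripper is mounted at the origin on a cart in front of the work surface, level with it; the furniture and walls round the work are solid. World frame = base frame: x ahead of the robot, y to its left, z up, the work surface at z = 0. Lengths are in m, angles in degrees, forces in N, time in s.
With the tool pointing down it reaches from about 0.425 to 0.925 m from the base axis. Payload 12.5 kg.
Tool frame: the origin (TCP) lies at the very end of the fingers, on their centre line; the grasp point (between the pads) lies 19 mm behind it; z points along the fingers, y is the line along which they close (so a half turn about z gives the same grasp; the last joint's range is limited). The gripper opens to 85 mm and grips with 20 to 120 N. Pads are 22 mm wide; open, the fingers measure 114 mm over their backs; the gripper's body (76 mm by 85 mm) begins 54 mm behind the grasp point. The pads swing forward as they close: fully open they stand 13 mm farther back than shut.
Start: joints at [66.142, 28.126, 89.318, -0, 62.55, -6.05], TCP at [0.191, 0.595, 0.231] pointing down, gripper open.
Joint ranges: [-177.58, 177.58], [-47.91, 125.51], [2.72, 160], [-65.01, 245.01], [3.68, 167.84], [-153.87, 153.87]. Speed limits (degrees/s): [127.2, 127.2, 159.86, 180, 180, 180].

INTERFACE

Orientations are given as a 3x3 rotation matrix whose columns are the frame's x, y, z axes.
In Python, from bench import * gives the robot as it stands.
- The arm moves only by the tool arm_command, never from a script. Its arguments are lists of equal length, an entry for each row: "travel": the shift along the tool's x, y, z normalised to -1 to 1, where 1 is 0.025 m, a list of three; "angular": the turn, a rotation vector about the tool's x, y, z normalised to -1 to 1, where 1 is 0.12 rad, a list of three. In form: {"travel": [[tx, ty, tz], ...], "angular": [[rx, ry, rz], ...]}. A call has 1 to 20 rows; each row shifts and turns the commanded pose from where the row before left it, along the tool's axes as they then stand; what a row does not reach is not made up. A row lasts 1/12 s, in which the tool goes at most 41.7 mm and 7.16 degrees, less where a joint would pass 70% of its speed; a pose out of reach is approached as far as the arm can. A call with a number of a shift or a turn outside -1 to 1 is refused whole. A call with a gripper value outside its range is refused whole. "grip" is the opening, from -1 (shut) to 1 (fully open), set as the call begins (left out, the last holds). The fingers move at their own pace and stop on an object; "newtons" is the grip in N (left out, the last holds). Time passes only in rows, so rows that do not move let the fingers close. It gives the time, the measured TCP pose, the force, the opening and the grip force at its end, in the units of the state.
- read_state(): the state, without advancing time (a new reading comes with each control period).
- capture(name): name is "scene" or "top"; returns the picture (480x640x3 uint8, blue, green, red); there is no depth.
- camera_params(name): a dict with "fx", "fy", "cx", "cy" (pixels), "dist_coeffs" ([k1, k2, p1, p2, k3] as OpenCV has them; the pictures are not rectified), "extrinsics" (4x4, takes a point from world to camera coordinates). Camera axes: x right, y down, z forward; pixel columns grow to the right and rows downward; lengths in m; the calibration is good to about 2 mm. A picture is of the moment at which its call begins. camera_params takes no time and is no camera call.
- close_job(): hands the job in; it is judged then, once.
Trained networks look in the newest picture that a camera, given by its name, has taken for a name from the list of things; names that differ only in an ending like _2 or _b are one class to them, and where a whole thing is asked for, a point or a joint stands for the part that bears it (a point fixed in the world has none). Each returns a list of dicts, best first, with "conf" (0 to 1); they miss things now and then, are a little off and sometimes report something else, mostly with a low value. They report only what shows in the picture. A call takes as long as a camera call. They do not tell look-alikes from the thing itself.
- recognise(camera, label): "at" ([x, y, z] in m, in world coordinates, good to about 4 mm: the middle of the surface that is visible of it).
- regions_of(camera, label): "pixels" (480x640 bool, what is visible of it).
The state is a dict: "time_s": time; "joint_positions": joint angles; "dq": joint speeds; "joint_torque": joint torques, N m; "tcp_pos": TCP position; "orientation": TCP orientation; "ft_force": force on the tool from outside, world axes, zero at the start; "moment": the same for the moment, N m; "finger_gap": finger opening in m; "gripper_force": force on a finger pad.
Only numpy, scipy, OpenCV 4.12 (cv2) and the standard library are available. Lean on these libraries where they do the work, as an engineer would, in place of code of your own. Each camera call takes 0.05 s, during which the arm holds its last target. There are 200 camera calls.

TASK

The bronze die is stuck in the lower end of the pasta press's barrel and has to come out for washing. Take the square-handled die key out of the wooden tool block, push it down the barrel until its tip sits in the die's square socket and, with a steady push of about 10 N (not much over 15 N, or the lugs bend), turn it anticlockwise, seen from above, until the die gives way; then stop turning and push it right through so that it drops into the bowl. Put the key back upright and fully down in the block, with the bowl still under the barrel and nothing else disturbed.

Things in the scene. Friction and masses are not known exactly. Their poses are not given: they have to be found in the camera images.
- press: white pasta press, fixed: 8 mm base plate (270 x 165 mm), column (top at 180 mm) on its +x side and, on an arm, an upright steel barrel, bore 47 mm, open at both ends, lower end 110 mm and mouth 190 mm above the worktop. Nothing of it is higher than the mouth. Origin: on the worktop under the barrel's axis; z up
- press_mouth (a point): centre of the barrel's mouth, 190 mm up; it flares from 47 to 62 mm over the top 18 mm. Unseen in the barrel's lower end: a shelf ring (hole 37 mm, top 124 mm up) with two gaps, across from each other at an angle that is not known, and below it a rubber seal that grips the die
- die: bronze die stuck in the barrel's lower end: round body 34 mm wide, 25 mm high, with a 24 mm square boss on top, 9 mm high. Two lugs, 10 mm wide, 44 mm across, stand out along its +-x and rest on the shelf ring. Origin: centre of its underside (104 mm up while stuck); z up
- die_socket (a point): centre of the floor of the 18 mm square socket in the boss, 9 mm deep, sides along the die's x and y. The die unlocks by an anticlockwise turn (+z) of 27 to 80 degrees, where the lugs meet the gaps (6 degrees either way will do). The key has 8 degrees of play. The seal rubs with about 4 to 6 N until the die has gone down about 20 mm; then it drops
- die_key: die key, 155 mm, 0.2 kg, standing tip down in a bore of the tool block: square steel tip 16 mm, 16 mm long; round shaft 19 mm; guide disc 41 mm wide, 7 mm thick, its underside 52 mm above the tip's end (it rests on the block's top); square wooden grip 24 mm, from 90 to 155 mm above the tip's end. Tip and grip have their sides along x and y. Origin: end of the tip; z towards the grip
- tool_block: light wooden block, 58 x 145 x 62 mm high, fixed; two upright round bores 28 mm wide, 55 mm deep, 40 mm either side of its middle along its y. Origin: centre of its underside
- bore_a (a point): centre of the mouth of the bore on the block's +y side, on the block's top, 62 mm up; the key or the tamper stands in it
- bore_b (a point): the same for the bore on the -y side
- tamper: round tamper, 150 mm, in the other bore: like the key but with a round tip and a round turned handle 27 mm wide; not needed. Origin: end of its tip
- bowl: orange bowl, 211 mm wide, 88 mm high, loose, on the press's base plate under the barrel. Origin: centre of its underside
- glass: empty drinking glass, 80 mm wide, 91 mm high, standing; bystander. Origin: centre of its underside
- garlic: garlic bulb, 60 mm, on the chopping board (21 mm thick); bystander. Origin: centre of its underside
- press_head: the press's removed pressing head, standing on its steel cap (80 mm wide), screw and T-bar up, 141 mm high; bystander. Origin: centre of its underside
Mind the look-alikes: they are no part of the job. Leave any orange or pink look-alike of the die_key alone.

How it is judged:
By the outcome, as a careful person would: the job done as asked, in the order asked, and still so for the second after the job is handed in, with the robot touching nothing.
It also fails if it takes over 72 s, if anything falls off the work surface, if the arm or the gripper's body presses on something with over 40 N, if the wrist force passes 120 N, or if a joint passes its speed limit or range.

## Working session

There is one attempt and no reset: what is moved stays moved. The work goes in short steps, Python scripts to look and compute and a tool call to move; the robot and the scene stay as the last step left them, time stands still between calls to the robot, and variables do not carry over. Pictures are saved under pics/ and viewed, at most 10 in all, crops included, and the job is handed in when it is done.

Besides the shell and the picture viewer there is one more tool, called by a JSON object that holds its "op" and its "data". arm_command: Moves the arm, as the interface text tells. Scaled input: -1 to 1 covers 0.025 m each way for a shift and 0.12 rad each way for a turn. Its arguments: {"type":"object","properties":{"travel":{"type":"array","items":{"type":"array","items":{"type":"number","minimum":-1,"maximum":1}}},"angular":{"type":"array","items":{"type":"array","items":{"type":"number","minimum":-1,"maximum":1}}},"grip":{"type":"number"},"newtons":{"type":"number"}},"required":["travel","angular"]}

```bash
mkdir -p pics
cat > h.py <<'E'
from bench import *
import numpy as np, cv2
def cam(n):
    p=camera_params(n); K=np.array([[p['fx'],0,p['cx']],[0,p['fy'],p['cy']],[0,0,1.]]); return K,np.array(p['dist_coeffs'],float),np.array(p['extrinsics'],float)
def proj(n,P):
    K,d,E=cam(n); r,_=cv2.Rodrigues(E[:3,:3]); return cv2.projectPoints(np.array(P,float).reshape(-1,1,3),r,E[:3,3],K,d)[0].reshape(-1,2)
def ray(n,uv,z):
    K,d,E=cam(n); q=cv2.undistortPoints(np.array(uv,float).reshape(-1,1,2),K,d).reshape(-1,2)
    D=np.c_[q,np.ones(len(q))]@E[:3,:3]; C=-E[:3,:3].T@E[:3,3]
    return C+D*((z-C[2])/D[:,2])[:,None]
E
python3 - <<'E'
from h import *
for c in ['scene','top']:
    cv2.imwrite(f'pics/{c}0.png',capture(c))
    K,d,E=cam(c); print(c,(-E[:3,:3].T@E[:3,3]).round(3),E[2,:3].round(2))
for c in ['top','scene']:
    for l in ['die_key','tamper','tool_block','press','press_mouth','bore_a','bore_b','bowl','glass','press_head','garlic','die']:
        for r in recognise(c,l): print(c,l,round(r['conf'],2),np.round(r['at'],3),proj(c,r['at']).round()[0])
s=read_state();print(s['time_s'],s['orientation'],s['finger_gap'])
E
```

```text
scene [-0.168 -0.801  0.583] [ 0.59  0.7  -0.4 ]
top [0.412 0.019 1.123] [ 0.11  0.02 -0.99]
top die_key 0.98 [ 0.332 -0.277  0.115] [466. 324.]
top die_key 0.85 [ 0.544 -0.225  0.115] [437. 229.]
top die_key 0.71 [ 0.531 -0.302  0.113] [472. 234.]
top die_key 0.64 [ 0.431 -0.287  0.129] [470. 279.]
top tamper 0.82 [ 0.437 -0.209  0.099] [431. 277.]
top tool_block 0.66 [ 0.428 -0.254  0.063] [447. 281.]
top press 0.96 [0.661 0.021 0.164] [327. 176.]
top press_mouth 0.94 [0.665 0.02  0.164] [328. 175.]
top bore_a 0.73 [ 0.431 -0.254  0.064] [447. 280.]
top bore_a 0.31 [ 0.429 -0.288  0.126] [470. 280.]
top bore_b 0.73 [ 0.431 -0.254  0.064] [447. 280.]
top bore_b 0.31 [ 0.429 -0.288  0.126] [470. 280.]
top bowl 0.71 [0.557 0.033 0.05 ] [324. 230.]
top glass 0.82 [ 0.658 -0.245  0.038] [436. 188.]
top press_head 0.72 [ 0.659 -0.244  0.034] [435. 187.]
top press_head 0.69 [0.442 0.294 0.027] [219. 281.]
top garlic 0.7 [ 0.431 -0.251  0.058] [445. 280.]
top garlic 0.64 [0.606 0.386 0.057] [178. 214.]
top die 0.62 [0.562 0.022 0.128] [328. 224.]
scene die_key 0.97 [ 0.522 -0.313  0.093] [
[... 393 characters left out ...]
ene press 0.94 [ 0.576 -0.     0.108] [341. 229.]
scene press_mouth 0.76 [ 0.573 -0.007  0.108] [342. 231.]
scene bore_a 0.64 [ 0.407 -0.301  0.045] [383. 337.]
scene bore_a 0.17 [ 0.573 -0.003  0.105] [341. 231.]
scene bore_b 0.64 [ 0.407 -0.301  0.045] [383. 337.]
scene bore_b 0.17 [ 0.573 -0.003  0.105] [341. 231.]
scene bowl 0.8 [0.56  0.024 0.07 ] [329. 242.]
scene glass 0.57 [ 0.653 -0.256  0.067] [448. 275.]
scene press_head 0.59 [0.433 0.283 0.025] [228. 238.]
scene garlic 0.68 [0.6   0.374 0.054] [261. 204.]
1.3 [[-9.52097987e-01  3.05793101e-01  5.57168793e-05]
 [ 3.05793105e-01  9.52097980e-01  1.15573578e-04]
 [-1.77063255e-05  1.27075209e-04 -9.99999992e-01]] 0.08505671335733586
```

View pics/scene0.png

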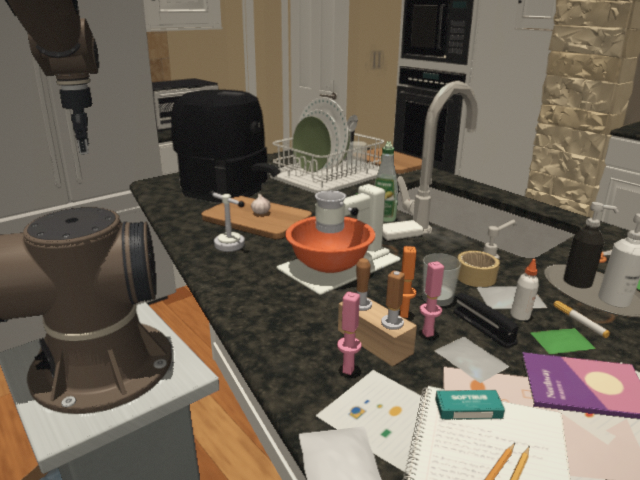

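View pics/top0.png

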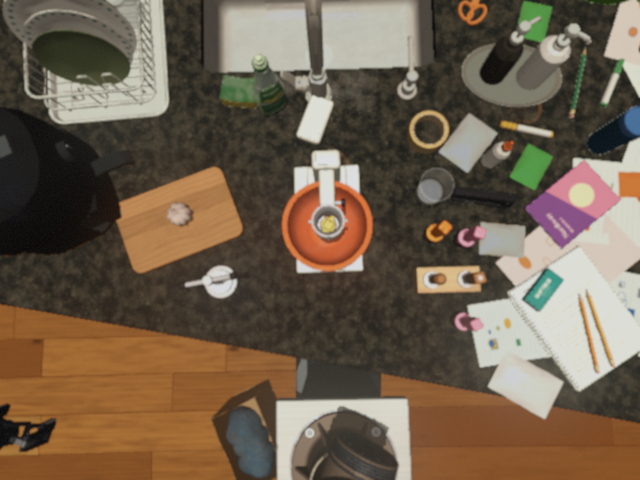

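The scene view shows wooden-gripped tools in the block at (394,297) and (363,284), pink look-alikes at (349,330) and (432,298), and an orange one at (409,275). The press is at (330,225). In the top view, the block tools are at (470,279) and (435,278), and the barrel is at (328,222). The key should be the wooden tool with the square grip, the nearer one at scene (394,297), so I'll check that in a crop.

Run:
```python
from h import *
a=cv2.imread('pics/scene0.png')[240:370,320:460];b=cv2.imread('pics/top0.png')[240:310,405:500];c=cv2.imread('pics/top0.png')[180:275,270:390]
r=lambda i,w,h:cv2.resize(i,(w,h),interpolation=cv2.INTER_CUBIC)
cv2.imwrite('pics/crop1.png',np.hstack([r(a,400,372),np.vstack([r(b,253,186),r(c,253,186)])]))
```

```text
(no output)
```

View pics/crop1.png

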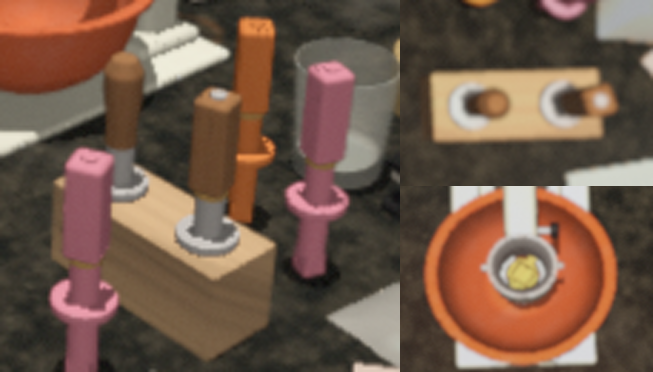

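The crop confirms it: the wooden tool at scene (394,297) has a square grip, so it is the die_key. The one at (363,284) is the round tamper. The coloured look-alikes stand outside the block. Next I'll fit the poses.

```bash
cat >> h.py <<'E'
from scipy.optimize import minimize
def circ(r,z,n=24):
    t=np.linspace(0,2*np.pi,n,endpoint=False); return np.c_[r*np.cos(t),r*np.sin(t),np.full(n,z)]
def cyl(r,a,b): return np.r_[circ(r,a),circ(r,b)]
def box(sx,sy,a,b): return np.array([[i*sx/2,j*sy/2,z] for i in(-1,1) for j in(-1,1) for z in(a,b)])
def place(P,x,y,t): c,s=np.cos(t),np.sin(t); return P@np.array([[c,s,0],[-s,c,0],[0,0,1]])+[x,y,0]
S=4
def render(n,parts,q):
    m=np.zeros((480*S,640*S),np.uint8)
    for P in parts:
        uv=(proj(n,place(P,*q))+.5)*S
        cv2.fillConvexPoly(m,cv2.convexHull(uv.astype(np.int32)),255)
    return cv2.resize(m,(640,480),interpolation=cv2.INTER_AREA)/255.
def fit(masks,parts,q0,step=(.008,.008,.2)):
    def f(q): return sum(np.abs(render(n,parts,q)-M).sum() for n,M in masks.items())
    sx=np.array([q0]+[np.array(q0)+np.eye(3)[i]*step[i] for i in range(3)])
    r=minimize(f,q0,method='Nelder-Mead',options=dict(initial_simplex=sx,xatol=1e-4,fatol=.1,maxiter=150)); return r.x,r.fun
def mask(n,l,uv):
    best=None
    for r in regions_of(n,l):
        M=np.array(r['pixels']); ys,xs=np.nonzero(M)
        if len(xs)==0: continue
        d=np.hypot(xs-uv[0],ys-uv[1]).min()
        if d<3: 
            if best is None or len(xs)<best.sum(): best=M.astype(float)
    return best
def keyparts(z0): return [box(.024,.024,.090+z0,.155+z0),cyl(.0095,.052+z0,.09+z0),cyl(.0205,.052+z0,.059+z0)]
E
python3 - <<'E'
from h import *
capture('top');capture('scene')
mk={n:mask(n,'die_key',uv) for n,uv in dict(top=(470,279),scene=(394,295)).items()}
for n in mk: print(n,None if mk[n] is None else mk[n].sum())
mk={n:m for n,m in mk.items() if m is not None}
for t in (0,.4,-.4):
    print('key',fit(mk,keyparts(.010),[.43,-.29,t]))
for n in mk: print(n,fit({n:mk[n]},keyparts(.010),[.43,-.29,0]))
# block corners from top mask
T=capture('top')
bl=mask('top','tool_block',(447,281))
if bl is not None:
    pts=np.argwhere(bl>0)[:,::-1].astype(np.float32); 
    print('block',cv2.minAreaRect(ray('top',pts,.062)[:,:2].astype(np.float32)))
for n in ['top']:
    m=mask(n,'press_mouth',(328,175)); print('press',None if m is None else m.sum())
    bw=mask(n,'bowl',(300,200))
    if bw is not None:
        c=max(cv2.findContours((bw>0).astype(np.uint8),0,2)[0],key=len)[:,0].astype(float)
        W=ray(n,c,.088)[:,:2].astype(np.float32); print('bowl',cv2.minEnclosingCircle(W))
c=cv2.resize(T[195:250,300:360],None,fx=10,fy=10,interpolation=cv2.INTER_CUBIC)
for z,r in((.19,.031),(.19,.0235),(.138,.0)):
    uv=(proj('top',[[.562,.022,z]])[0]-[300,195]+.5)*10
    print(z,uv)
cv2.imwrite('pics/barrel.png',c); print(read_state()['time_s'])
E
```

```text
top 388.0
scene 905.0
key (array([ 0.43402626, -0.29672881,  0.51641239]), np.float64(139.68627450980392))
key (array([ 0.43401723, -0.29651334,  0.51539955]), np.float64(139.0078431372549))
key (array([ 0.43403492, -0.29634634, -0.7117801 ]), np.float64(158.93333333333334))
top (array([ 0.43427248, -0.29643798,  0.22402501]), np.float64(23.67058823529412))
scene (array([ 0.43397945, -0.29665343,  0.52655216]), np.float64(95.76470588235293))
block ((0.4327107071876526, -0.251096248626709), (0.15843626856803894, 0.06086098402738571), 88.86827850341797)
press 3162.0
bowl ((0.5647319555282593, 0.026311738416552544), 0.1088685542345047)
0.19 [284.00898967 244.26875716]
0.19 [284.00898967 244.26875716]
0.138 [285.72717787 281.34512589]
1.7
```

View pics/barrel.png

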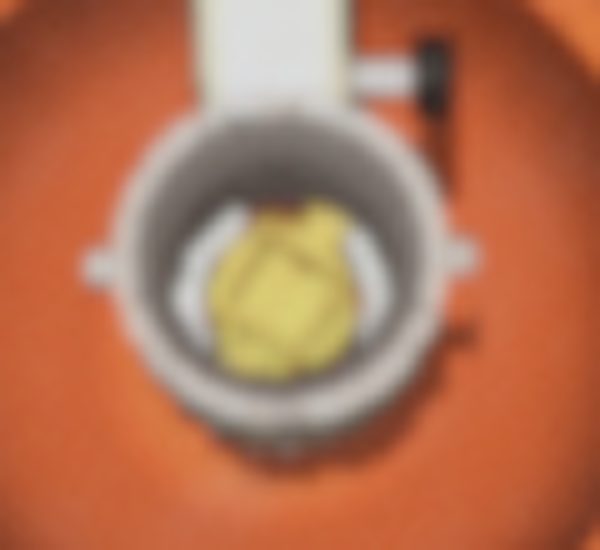

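The view down the barrel shows the die: centre about (285,292), one lug towards (325,215), and a gap in the ring showing red at (275,208). The lug therefore points at about -30° in the world frame, and the gap lies roughly 35-40° anticlockwise of it. I'll refine this numerically.

```bash
cat > fit2.py <<'E'
from h import *
T=cv2.imread('pics/top0.png');Sc=cv2.imread('pics/scene0.png')
hsv=cv2.cvtColor(T,cv2.COLOR_BGR2HSV)
m=((hsv[...,0]>19)&(hsv[...,0]<35)&(hsv[...,1]>70)).astype(float); z=np.zeros_like(m); z[205:240,310:350]=m[205:240,310:350]
n,l,st,_=cv2.connectedComponentsWithStats(z.astype(np.uint8)); k=1+np.argmax(st[1:,4]); z=(l==k)*1.; print('yellow',z.sum())
dp=[cyl(.017,.104,.129),box(.044,.010,.1245,.129),box(.024,.024,.129,.138)]
for t in(-.2,-.5,-.8):print('die',fit({'top':z},dp,[.56,.022,t],(.004,.004,.15)))
def grad(n,img,x,y,r,z,d=.0015):
    g=cv2.GaussianBlur(cv2.cvtColor(img,cv2.COLOR_BGR2GRAY).astype(np.float32),(0,0),.6)
    def samp(R):
        uv=proj(n,circ(R,z,90)+[x,y,0]).astype(np.float32); return cv2.remap(g,uv[:,0],uv[:,1],1)[:,0] if 0 else cv2.remap(g,uv[:,:1],uv[:,1:],cv2.INTER_LINEAR)[:,0]
    return (samp(r+d)-samp(r-d)).mean()
for n,img in (('top',T),('scene',Sc)):
    best=max((grad(n,img,x,y,.031,.19),x,y) for x in np.arange(.545,.575,.0005) for y in np.arange(.01,.035,.0005)); print(n,np.round(best,4))
mk={n:mask(n,'die_key',uv) for n,uv in dict(top=(470,279),scene=(394,295)).items()}
for t in np.arange(-.8,.8,.16):
    c=[np.abs(render(n,keyparts(.01),[.434,-.2965,t])-M).sum().round(1) for n,M in mk.items()]; print(round(t,2),c)
E
python3 fit2.py
```

```text
yellow 205.0
die (array([ 0.56103937,  0.02243394, -0.52471551]), np.float64(20.027450980392153))
die (array([ 0.56091845,  0.02241877, -0.53985383]), np.float64(19.584313725490198))
die (array([ 0.56079632,  0.02245669, -0.53652417]), np.float64(20.145098039215686))Traceback (most recent call last):
  File "fit2.py", line 14, in <module>
    best=max((grad(n,img,x,y,.031,.19),x,y) for x in np.arange(.545,.575,.0005) for y in np.arange(.01,.035,.0005)); print(n,np.round(best,4))
  File "fit2.py", line 14, in <genexpr>
    best=max((grad(n,img,x,y,.031,.19),x,y) for x in np.arange(.545,.575,.0005) for y in np.arange(.01,.035,.0005)); print(n,np.round(best,4))
              ~~~~^^^^^^^^^^^^^^^^^^^^
  File "fit2.py", line 12, in grad
    return (samp(r+d)-samp(r-d)).mean()
                      ~~~~^^^^^
  File "fit2.py", line 11, in samp
    uv=proj(n,circ(R,z,90)+[x,y,0]).astype(np.float32); return cv2.remap(g,uv[:,0],uv[:,1],1)[:,0] if 0 else cv2.remap(g,uv[:,:1],uv[:,1:],cv2.INTER_LINEAR)[:,0]
       ~~~~^^^^^^^^^^^^^^^^^^^^^^^^
  File "h.py", line 6, in proj
    K,d,E=cam(n); r,_=cv2.Rodrigues(E[:3,:3]); return cv2.projectPoints(np.array(P,float).reshape(-1,1,3),r,E[:3,3],K,d)[0].reshape(-1,2)
          ~~~^^^
  File "h.py", line 4, in cam
    p=camera_params(n); K=np.array([[p['fx'],0,p['cx']],[0,p['fy'],p['cy']],[0,0,1.]]); return K,np.array(p['dist_coeffs'],float),np.array(p['extrinsics'],float)
ValueError: time passes only in moves, steps and waits
```

Run:
```python
import cv2,numpy as np
a=cv2.imread('pics/scene0.png')[262:335,370:420];b=cv2.imread('pics/top0.png')[260:300,450:500]
r=lambda i,w,h:cv2.resize(i,(w,h),interpolation=cv2.INTER_CUBIC)
cv2.imwrite('pics/key.png',np.hstack([r(a,384,560),np.vstack([r(b,400,320),np.zeros((240,400,3),np.uint8)])]))
```

```text
(no output)
```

View pics/key.png

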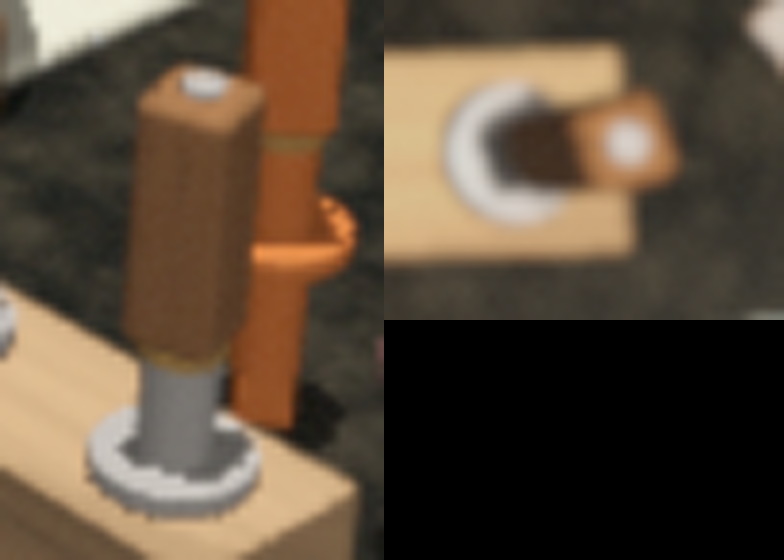

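The crop shows the square grip's top face with corners near (572,110), (655,92) and (680,165), turned by about 12°. That agrees with the top-view fit of 0.22 rad. camera_params can't be called that often, so I'll cache it and finish the barrel fit.

```bash
sed -i 's/^def cam(n):/import functools\n@functools.cache\ndef cam(n):/' h.py; sed -i '/^mk=/,$d' fit2.py
cat >> fit2.py <<'E'
s=read_state();print(s['time_s'])
for p in([.434,-.2965],[.561,.0224]): print(np.linalg.norm(p))
E
python3 fit2.py
```

```text
yellow 205.0
die (array([ 0.56103937,  0.02243394, -0.52471551]), np.float64(20.027450980392153))
die (array([ 0.56091845,  0.02241877, -0.53985383]), np.float64(19.584313725490198))
die (array([ 0.56079632,  0.02245669, -0.53652417]), np.float64(20.145098039215686))
top [3.05203e+01 5.59500e-01 2.30000e-02]
scene [1.88   0.5745 0.019 ]
1.7
0.525612262033526
0.5614470233245521
```

```bash
cat > plan.py <<'E'
# plan.py x,y,z,yaw,rows ... : rows from the measured pose through waypoints (mm, deg = heading of tool y)
from h import *
import sys,json
s=read_state(); p=np.array(s['tcp_pos'])*1000; R=np.array(s['orientation']); yaw=np.degrees(np.arctan2(R[1,1],R[0,1]))
print('t',s['time_s'],'pos',p.round(1),'yaw',round(yaw,2),'tilt',R[:,2].round(4)[:2],'F',np.round(s['ft_force'],1),'M',np.round(s['moment'],2),'gap',round(s['finger_gap'],4),'q',np.round(s['joint_positions'],0))
for w in sys.argv[1:]:
    x,y,z,t,n=map(float,w.split(',')); n=int(n); d=(np.array([x,y,z])-p)/n; dt=(t-yaw)/n; tr=[]
    for i in range(n):
        a=np.radians(yaw+i*dt); ty=np.array([np.cos(a),np.sin(a),0]); tx=np.array([-np.sin(a),np.cos(a),0])
        tr.append([round(v/25,2)+0. for v in (d@tx,d@ty,-d[2])])
    print(json.dumps(tr),'rz',round(-np.radians(dt)/.12,3)); p=np.array([x,y,z]);yaw=t
E
python3 plan.py 480,380,280,72.2,18 600,0,280,12,19 434,-296.5,240,12,18
```

```text
t 1.7 pos [191.1 595.1 231.3] yaw 72.19 tilt [0.     0.0001] F [ 0.2  0.7 -0.1] M [-0.  0.  0.] gap 0.0856 q [66. 28. 89.  0. 63. -6.]
[[-0.76, -0.26, -0.11], [-0.76, -0.26, -0.11], [-0.76, -0.26, -0.11], [-0.76, -0.26, -0.11], [-0.76, -0.26, -0.11], [-0.76, -0.26, -0.11], [-0.76, -0.26, -0.11], [-0.76, -0.26, -0.11], [-0.76, -0.26, -0.11], [-0.76, -0.26, -0.11], [-0.76, -0.26, -0.11], [-0.76, -0.26, -0.11], [-0.76, -0.26, -0.11], [-0.76, -0.26, -0.11], [-0.76, -0.26, -0.11], [-0.76, -0.26, -0.11], [-0.76, -0.26, -0.11], [-0.76, -0.26, -0.11]] rz -0.0
[[-0.49, -0.68, 0.0], [-0.52, -0.66, 0.0], [-0.56, -0.63, 0.0], [-0.59, -0.59, 0.0], [-0.62, -0.56, 0.0], [-0.65, -0.53, 0.0], [-0.68, -0.49, 0.0], [-0.71, -0.45, 0.0], [-0.73, -0.41, 0.0], [-0.75, -0.37, 0.0], [-0.77, -0.33, 0.0], [-0.79, -0.28, 0.0], [-0.8, -0.24, 0.0], [-0.82, -0.2, 0.0], [-0.83, -0.15, 0.0], [-0.83, -0.1, 0.0], [-0.84, -0.06, 0.0], [-0.84, -0.01, 0.0], [-0.84, 0.03, 0.0]] rz 0.461
[[-0.57, -0.5, 0.09], [-0.57, -0.5, 0.09], [-0.57, -0.5, 0.09], [-0.57, -0.5, 0.09], [-0.57, -0.5, 0.09], [-0.57, -0.5, 0.09], [-0.57, -0.5, 0.09], [-0.57, -0.5, 0.09], [-0.57, -0.5, 0.09], [-0.57, -0.5, 0.09], [-0.57, -0.5, 0.09], [-0.57, -0.5, 0.09], [-0.57, -0.5, 0.09], [-0.57, -0.5, 0.09], [-0.57, -0.5, 0.09], [-0.57, -0.5, 0.09], [-0.57, -0.5, 0.09], [-0.57, -0.5, 0.09]] rz -0.0
```

{"op": "arm_command", "data": {"travel": [[-0.76, -0.26, -0.11], [-0.76, -0.26, -0.11], [-0.76, -0.26, -0.11], [-0.76, -0.26, -0.11], [-0.76, -0.26, -0.11], [-0.76, -0.26, -0.11], [-0.76, -0.26, -0.11], [-0.76, -0.26, -0.11], [-0.76, -0.26, -0.11], [-0.76, -0.26, -0.11], [-0.76, -0.26, -0.11], [-0.76, -0.26, -0.11], [-0.76, -0.26, -0.11], [-0.76, -0.26, -0.11], [-0.76, -0.26, -0.11], [-0.76, -0.26, -0.11], [-0.76, -0.26, -0.11], [-0.76, -0.26, -0.11]], "angular": [[0, 0, 0], [0, 0, 0], [0, 0, 0], [0, 0, 0], [0, 0, 0], [0, 0, 0], [0, 0, 0], [0, 0, 0], [0, 0, 0], [0, 0, 0], [0, 0, 0], [0, 0, 0], [0, 0, 0], [0, 0, 0], [0, 0, 0], [0, 0, 0], [0, 0, 0], [0, 0, 0]]}}

```text
time_s: 3.2
tcp_pos: [0.4817, 0.3784, 0.281]
orientation: [[-0.952, 0.306, 0.0], [0.306, 0.952, 0.0], [-0.0, 0.0, -1.0]]
ft_force: [-0.0, 0.8, -0.3]
finger_gap: 0.0852
gripper_force: 0.0
```

{"op": "arm_command", "data": {"travel": [[-0.49, -0.68, 0], [-0.52, -0.66, 0], [-0.56, -0.63, 0], [-0.59, -0.59, 0], [-0.62, -0.56, 0], [-0.65, -0.53, 0], [-0.68, -0.49, 0], [-0.71, -0.45, 0], [-0.73, -0.41, 0], [-0.75, -0.37, 0], [-0.77, -0.33, 0], [-0.79, -0.28, 0], [-0.8, -0.24, 0], [-0.82, -0.2, 0], [-0.83, -0.15, 0], [-0.83, -0.1, 0], [-0.84, -0.06, 0], [-0.84, -0.01, 0], [-0.84, 0.03, 0]], "angular": [[0, 0, 0.46], [0, 0, 0.46], [0, 0, 0.46], [0, 0, 0.46], [0, 0, 0.46], [0, 0, 0.46], [0, 0, 0.46], [0, 0, 0.46], [0, 0, 0.46], [0, 0, 0.46], [0, 0, 0.46], [0, 0, 0.46], [0, 0, 0.46], [0, 0, 0.46], [0, 0, 0.46], [0, 0, 0.46], [0, 0, 0.46], [0, 0, 0.46], [0, 0, 0.46]]}}

```text
time_s: 4.78
tcp_pos: [0.6013, -0.0019, 0.2808]
orientation: [[-0.207, 0.978, 0.0], [0.978, 0.207, 0.0], [0.0, 0.0, -1.0]]
ft_force: [0.2, 0.4, -0.8]
finger_gap: 0.0858
gripper_force: 0.0
```

{"op": "arm_command", "data": {"travel": [[-0.57, -0.5, 0.09], [-0.57, -0.5, 0.09], [-0.57, -0.5, 0.09], [-0.57, -0.5, 0.09], [-0.57, -0.5, 0.09], [-0.57, -0.5, 0.09], [-0.57, -0.5, 0.09], [-0.57, -0.5, 0.09], [-0.57, -0.5, 0.09], [-0.57, -0.5, 0.09], [-0.57, -0.5, 0.09], [-0.57, -0.5, 0.09], [-0.57, -0.5, 0.09], [-0.57, -0.5, 0.09], [-0.57, -0.5, 0.09], [-0.57, -0.5, 0.09], [-0.57, -0.5, 0.09], [-0.57, -0.5, 0.09], [0, 0, 0]], "angular": [[0, 0, 0], [0, 0, 0], [0, 0, 0], [0, 0, 0], [0, 0, 0], [0, 0, 0], [0, 0, 0], [0, 0, 0], [0, 0, 0], [0, 0, 0], [0, 0, 0], [0, 0, 0], [0, 0, 0], [0, 0, 0], [0, 0, 0], [0, 0, 0], [0, 0, 0], [0, 0, 0], [0, 0, 0]]}}

```text
time_s: 6.37
tcp_pos: [0.4337, -0.3009, 0.2399]
orientation: [[-0.208, 0.978, -0.0], [0.978, 0.208, -0.0], [-0.0, -0.0, -1.0]]
ft_force: [-0.4, 1.7, -0.4]
finger_gap: 0.0854
gripper_force: 0.0
```

```bash
python3 plan.py 434,-296.5,120,12,10
```

```text
t 6.3667 pos [ 433.7 -300.9  239.9] yaw 11.99 tilt [-0.0004 -0.0001] F [-0.4  1.7 -0.4] M [-0.03 -0.04  0.02] gap 0.0854 q [-42.  20. 102.  -0.  58. -54.]
[[0.02, 0.0, 0.48], [0.02, 0.0, 0.48], [0.02, 0.0, 0.48], [0.02, 0.0, 0.48], [0.02, 0.0, 0.48], [0.02, 0.0, 0.48], [0.02, 0.0, 0.48], [0.02, 0.0, 0.48], [0.02, 0.0, 0.48], [0.02, 0.0, 0.48]] rz -0.0
```

{"op": "arm_command", "data": {"travel": [[0.04, 0, 0.48], [0.04, 0, 0.48], [0.04, 0, 0.48], [0.04, 0, 0.48], [0.04, 0, 0.48], [0, 0, 0.48], [0, 0, 0.48], [0, 0, 0.48], [0, 0, 0.48], [0, 0, 0.48], [0, 0, 0]], "angular": [[0, 0, 0], [0, 0, 0], [0, 0, 0], [0, 0, 0], [0, 0, 0], [0, 0, 0], [0, 0, 0], [0, 0, 0], [0, 0, 0], [0, 0, 0], [0, 0, 0]]}}

```text
time_s: 7.28
tcp_pos: [0.4336, -0.2929, 0.1186]
orientation: [[-0.21, 0.978, -0.002], [0.978, 0.21, 0.002], [0.002, -0.002, -1.0]]
ft_force: [-0.2, -0.7, -0.4]
finger_gap: 0.0855
gripper_force: 0.0
```

{"op": "arm_command", "data": {"travel": [[0, 0, 0], [0, 0, 0], [0, 0, 0], [0, 0, 0], [0, 0, 0], [0, 0, 0], [0, 0, 0], [0, 0, 0], [0, 0, 0], [0, 0, 0]], "angular": [[0, 0, 0], [0, 0, 0], [0, 0, 0], [0, 0, 0], [0, 0, 0], [0, 0, 0], [0, 0, 0], [0, 0, 0], [0, 0, 0], [0, 0, 0]], "grip": -1, "newtons": 80}}

```text
time_s: 8.12
tcp_pos: [0.4341, -0.294, 0.1208]
orientation: [[-0.21, 0.978, 0.001], [0.978, 0.21, -0.001], [-0.001, 0.001, -1.0]]
ft_force: [-0.6, 1.1, 5.4]
finger_gap: 0.0231
gripper_force: 78.2
```

```bash
python3 plan.py
```

```text
t 8.1167 pos [ 434.1 -294.   120.8] yaw 12.1 tilt [ 0.001  -0.0006] F [-0.6  1.1  5.4] M [ 0.25 -0.07  0.05] gap 0.0231 q [-41.  28. 110.   0.  41. -53.]
```

```bash
python3 plan.py 434,-294,330,12,12 560,22.7,330,-30.6,18|cut -c1-900
```

```text
t 8.1167 pos [ 434.1 -294.   120.8] yaw 12.1 tilt [ 0.001  -0.0006] F [-0.6  1.1  5.4] M [ 0.25 -0.07  0.05] gap 0.0231 q [-41.  28. 110.   0.  41. -53.]
[[0.0, 0.0, -0.7], [0.0, 0.0, -0.7], [0.0, 0.0, -0.7], [0.0, 0.0, -0.7], [0.0, 0.0, -0.7], [0.0, 0.0, -0.7], [0.0, 0.0, -0.7], [0.0, 0.0, -0.7], [0.0, 0.0, -0.7], [0.0, 0.0, -0.7], [0.0, 0.0, -0.7], [0.0, 0.0, -0.7]] rz 0.001
[[0.63, 0.42, 0.0], [0.65, 0.39, 0.0], [0.66, 0.37, 0.0], [0.68, 0.34, 0.0], [0.69, 0.31, 0.0], [0.7, 0.28, 0.0], [0.71, 0.25, 0.0], [0.72, 0.22, 0.0], [0.73, 0.19, 0.0], [0.74, 0.16, 0.0], [0.75, 0.13, 0.0], [0.75, 0.1, 0.0], [0.75, 0.07, 0.0], [0.76, 0.04, 0.0], [0.76, 0.01, 0.0], [0.76, -0.02, 0.0], [0.76, -0.06, 0.0], [0.75, -0.09, 0.0]] rz 0.344
```

{"op": "arm_command", "data": {"travel": [[0, 0, -0.3], [0, 0, -0.6], [0, 0, -0.75], [0, 0, -0.75], [0, 0, -0.75], [0, 0, -0.75], [0, 0, -0.75], [0, 0, -0.75], [0, 0, -0.75], [0, 0, -0.75], [0, 0, -0.75], [0, 0, -0.72], [0, 0, 0], [0, 0, 0]], "angular": [[0, 0, 0], [0, 0, 0], [0, 0, 0], [0, 0, 0], [0, 0, 0], [0, 0, 0], [0, 0, 0], [0, 0, 0], [0, 0, 0], [0, 0, 0], [0, 0, 0], [0, 0, 0], [0, 0, 0], [0, 0, 0]]}}

```text
time_s: 9.28
tcp_pos: [0.4337, -0.2938, 0.3297]
orientation: [[-0.21, 0.978, 0.001], [0.978, 0.21, -0.001], [-0.001, 0.001, -1.0]]
ft_force: [-0.3, 0.2, -3.0]
finger_gap: 0.0233
gripper_force: 78.6
```

{"op": "arm_command", "data": {"travel": [[0.63, 0.42, 0], [0.65, 0.39, 0], [0.66, 0.37, 0], [0.68, 0.34, 0], [0.69, 0.31, 0], [0.7, 0.28, 0], [0.71, 0.25, 0], [0.72, 0.22, 0], [0.73, 0.19, 0], [0.74, 0.16, 0], [0.75, 0.13, 0], [0.75, 0.1, 0], [0.75, 0.07, 0], [0.76, 0.04, 0], [0.76, 0.01, 0], [0.76, -0.02, 0], [0.76, -0.06, 0], [0.75, -0.09, 0], [0, 0, 0], [0, 0, 0]], "angular": [[0, 0, 0.345], [0, 0, 0.345], [0, 0, 0.345], [0, 0, 0.345], [0, 0, 0.345], [0, 0, 0.345], [0, 0, 0.345], [0, 0, 0.345], [0, 0, 0.345], [0, 0, 0.345], [0, 0, 0.345], [0, 0, 0.345], [0, 0, 0.345], [0, 0, 0.345], [0, 0, 0.345], [0, 0, 0.345], [0, 0, 0.345], [0, 0, 0.345], [0, 0, 0], [0, 0, 0]]}}

```text
time_s: 10.95
tcp_pos: [0.5588, 0.0235, 0.3279]
orientation: [[0.507, 0.862, -0.003], [0.862, -0.507, 0.0], [-0.001, -0.002, -1.0]]
ft_force: [0.1, 0.1, -2.3]
finger_gap: 0.0233
gripper_force: 78.6
```

```bash
python3 plan.py
cat > see.py <<'E'
from h import *
import sys
tag=sys.argv[1]
a=capture('scene'); b=capture('top')
cv2.imwrite(f'pics/s_{tag}.png',a); cv2.imwrite(f'pics/t_{tag}.png',b)
def r(n,i,y0,y1,x0,x1,k,ov):
    c=cv2.resize(i[y0:y1,x0:x1],None,fx=k,fy=k,interpolation=cv2.INTER_CUBIC)
    for P,col in ov:
        uv=(proj(n,P)-[x0,y0]+.5)*k; cv2.polylines(c,[uv.astype(np.int32)],len(P)>2,col,1)
    return c
s=read_state();p=np.array(s['tcp_pos']); R=np.array(s['orientation'])
ax=[p-R[:,2]*.0+R[:,2]*d for d in np.linspace(.0,.111,2)]
ov=[(circ(.031,.19)+[.56,.0227,0],(0,255,0)),(ax,(255,0,0)),(circ(.0205,p[2]-.0588)+[p[0],p[1],0],(255,255,0))]
A=r('scene',a,120,270,270,400,4,ov); B=r('top',b,170,270,280,380,4,ov); 
h=max(A.shape[0],B.shape[0]); f=lambda c:np.vstack([c,np.zeros((h-c.shape[0],c.shape[1],3),np.uint8)])
o=np.hstack([f(A),f(B)]);print(o.shape); k=min(1,800/o.shape[1],600/o.shape[0]);cv2.imwrite(f'pics/v_{tag}.png',cv2.resize(o,None,fx=k,fy=k))
E
python3 see.py 1
```

```text
t 10.95 pos [558.8  23.5 327.9] yaw -30.47 tilt [-0.0027  0.0002] F [ 0.1  0.1 -2.3] M [ 0.02 -0.01 -0.01] gap 0.0233 q [-4. 18. 91. -0. 72. 26.]
(600, 920, 3)
```

View pics/v_1.png

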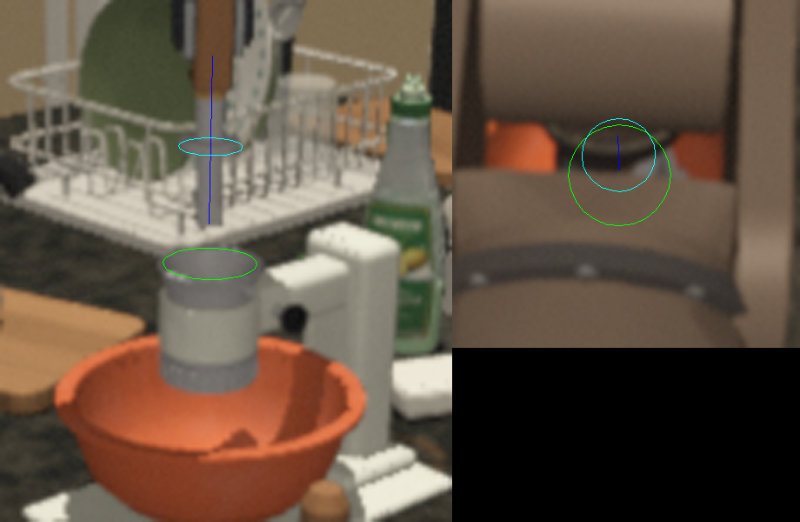

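In the scene crop the key hangs straight above the barrel: shaft end at (208,228), mouth ellipse centred at (210,263). The arm hides the top view. To measure the key's offset along the tool's x axis, which this view can't show, I'll turn it by about 80° and compare.

{"op": "arm_command", "data": {"travel": [[0, 0, 0], [0, 0, 0], [0, 0, 0], [0, 0, 0], [0, 0, 0], [0, 0, 0], [0, 0, 0], [0, 0, 0], [0, 0, 0], [0, 0, 0], [0, 0, 0], [0, 0, 0], [0, 0, 0], [0, 0, 0], [0, 0, 0]], "angular": [[0, 0, -0.9], [0, 0, -0.9], [0, 0, -0.9], [0, 0, -0.9], [0, 0, -0.9], [0, 0, -0.9], [0, 0, -0.9], [0, 0, -0.9], [0, 0, -0.9], [0, 0, -0.9], [0, 0, -0.9], [0, 0, -0.9], [0, 0, -0.9], [0, 0, 0], [0, 0, 0]]}}

```text
time_s: 12.3
tcp_pos: [0.5589, 0.0222, 0.3293]
orientation: [[-0.762, 0.648, -0.0], [0.648, 0.762, 0.0], [0.0, -0.0, -1.0]]
ft_force: [-0.1, -0.1, -2.1]
finger_gap: 0.0227
gripper_force: 78.6
```

```bash
python3 plan.py; python3 see.py 2
python3 - <<'E'
from h import *
P=[.559,.0232]
for z in (.225,.24,.255): 
    uv=proj('scene',[[*P,z]])[0]; print(z,uv.round(2), 'px/mm', (proj('scene',[[P[0]+.0076,P[1]-.0064,z]])[0]-uv)/10)
    for t in '12':
        g=cv2.cvtColor(cv2.imread(f'pics/s_{t}.png'),cv2.COLOR_BGR2GRAY); v=int(round(uv[1])); u=int(uv[0]); print(t,g[v,u-14:u+15])
E
```

```text
t 12.3 pos [558.9  22.2 329.3] yaw 49.62 tilt [-0.0003  0.    ] F [-0.1 -0.1 -2.1] M [-0.01 -0.04 -0.  ] gap 0.0227 q [ -4.  18.  91.  -0.  72. -54.]
(600, 920, 3)
0.225 [329.63 180.69] px/mm [0.43812532 0.00368789]
1 [186 179 166 165 166 162 143 132 162 177 163 121 113 117 117 118 117 118
 124 180 196 192 195 201 205 204 205 205 205]
2 [186 180 166 166 165 162 144 133 163 179 169 133 150 137 123 120 119 119
 115 124 178 192 195 202 204 205 205 206 204]
0.24 [329.74 174.35] px/mm [0.44035595 0.00371826]
1 [188 182 175 193 201 201 182 166 177 182 161 126 114 115 118 119 116 109
 114 165 176 133 137 156 164 171 128 116 142]
2 [187 182 176 192 201 201 182 166 176 183 181 150 113 107 113 117 117 117
 113 118 156 127 136 156 163 170 129 115 141]
0.255 [329.85 167.94] px/mm [0.44259862 0.00374925]
1 [ 95 129 119  94  85  90 106 124 148 154 145 119 110 115 116 118 115 112
 121 183 175 133 123 177 192 167 121 138 183]
2 [ 94 129 117  93  87  89 106 124 147 155 145 118  91  99 111 115 117 118
 114 108  92 101 119 178 191 168 121 138 184]
```

View pics/v_2.png

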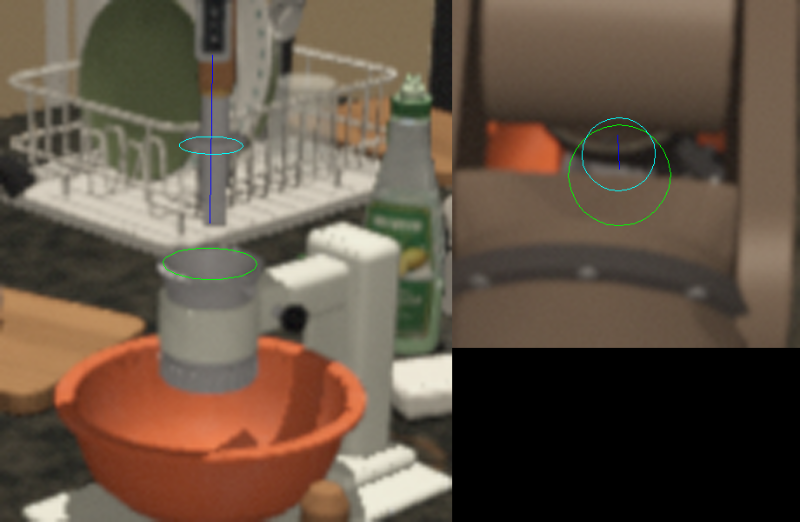

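Run:
```python
from h import *
g=cv2.cvtColor(cv2.imread('pics/s_2.png'),cv2.COLOR_BGR2GRAY).astype(int)
c=cv2.imread('pics/s_2.png').astype(int)
for z in (.135,.145,.155,.165,.19):
    uv=proj('scene',[[.56,.0227,z]])[0];v=int(round(uv[1]));u=int(round(uv[0]))
    print(z,uv.round(2),u,(c[v,u-18:u-9]).sum(1),(c[v,u+9:u+19]).sum(1))
```

```text
0.135 [329.46 217.4 ] 329 [368 379 385 390 376 355 360 377 383] [389 385 373 362 348 332 352 372 371 364]
0.145 [329.53 213.43] 330 [143 119 140 231 321 358 373 378 379] [390 381 367 358 330 334 359 370 363 355]
0.155 [329.6  209.43] 330 [173 168 163 231 312 344 352 365 378] [379 376 366 352 344 342 368 381 367 337]
0.165 [329.67 205.4 ] 330 [177 164 165 219 299 318 289 274 286] [290 280 290 307 332 348 376 387 384 385]
0.19 [329.85 195.21] 330 [158 145 162 253 291 281 274 296 304] [317 307 297 278 272 265 223 166 139 146]
```

```bash
python3 plan.py 561.3,24.2,325,-30.6,12 561.3,24.2,262,-30.6,5
```

```text
t 12.4 pos [559.   22.5 329.4] yaw 49.64 tilt [-0.0002  0.0001] F [-0.1 -0.3 -2. ] M [ 0.    0.06 -0.02] gap 0.0233 q [ -4.  18.  91.   0.  72. -54.]
[[0.0, 0.01, 0.01], [0.0, 0.01, 0.01], [0.0, 0.01, 0.01], [0.0, 0.01, 0.01], [0.0, 0.01, 0.01], [0.0, 0.01, 0.01], [0.0, 0.01, 0.01], [0.01, 0.01, 0.01], [0.01, 0.01, 0.01], [0.01, 0.01, 0.01], [0.01, 0.01, 0.01], [0.01, 0.0, 0.01]] rz 0.972
[[0.0, 0.0, 0.5], [0.0, 0.0, 0.5], [0.0, 0.0, 0.5], [0.0, 0.0, 0.5], [0.0, 0.0, 0.5]] rz -0.0
```

{"op": "arm_command", "data": {"travel": [[0, 0, 0.01], [0, 0, 0.01], [0, 0, 0.01], [0, 0, 0.01], [0, 0, 0.01], [0, 0, 0.01], [0, 0, 0.01], [0, 0, 0.01], [0, 0, 0.01], [0, 0, 0.01], [0, 0, 0.01], [0, 0, 0.01], [0, 0, 0], [0, 0, 0]], "angular": [[0, 0, 0.97], [0, 0, 0.97], [0, 0, 0.97], [0, 0, 0.97], [0, 0, 0.97], [0, 0, 0.97], [0, 0, 0.97], [0, 0, 0.97], [0, 0, 0.97], [0, 0, 0.97], [0, 0, 0.97], [0, 0, 0.97], [0, 0, 0], [0, 0, 0]]}}

```text
time_s: 13.57
tcp_pos: [0.5591, 0.0228, 0.3265]
orientation: [[0.501, 0.865, -0.0], [0.865, -0.501, 0.0], [0.0, -0.0, -1.0]]
ft_force: [0.2, -0.2, -2.2]
finger_gap: 0.0228
gripper_force: 78.7
```

```bash
python3 plan.py 561.3,24.2,262,-30.6,6
```

```text
t 13.5667 pos [559.1  22.8 326.5] yaw -30.07 tilt [-0.      0.0001] F [ 0.2 -0.2 -2.2] M [ 0.01  0.01 -0.04] gap 0.0228 q [-4. 18. 91.  0. 71. 26.]
[[0.02, 0.01, 0.43], [0.02, 0.01, 0.43], [0.02, 0.01, 0.43], [0.02, 0.01, 0.43], [0.02, 0.01, 0.43], [0.02, 0.01, 0.43]] rz 0.013
```

{"op": "arm_command", "data": {"travel": [[0.015, 0.008, 0.43], [0.015, 0.008, 0.43], [0.015, 0.008, 0.43], [0.015, 0.008, 0.43], [0.015, 0.008, 0.43], [0.015, 0.008, 0.43], [0, 0, 0.1], [0, 0, 0.1], [0, 0, 0.1], [0, 0, 0.08], [0, 0, 0]], "angular": [[0, 0, 0.01], [0, 0, 0.01], [0, 0, 0.01], [0, 0, 0.01], [0, 0, 0.01], [0, 0, 0.01], [0, 0, 0], [0, 0, 0], [0, 0, 0], [0, 0, 0], [0, 0, 0]]}}

```text
time_s: 14.48
tcp_pos: [0.5614, 0.0243, 0.2525]
orientation: [[0.509, 0.861, 0.0], [0.861, -0.509, 0.0], [0.0, 0.0, -1.0]]
ft_force: [0.0, 0.1, -3.1]
finger_gap: 0.0232
gripper_force: 78.7
```

{"op": "arm_command", "data": {"travel": [[0, 0, 0.06], [0, 0, 0.06], [0, 0, 0.06], [0, 0, 0.06], [0, 0, 0]], "angular": [[0, 0, 0], [0, 0, 0], [0, 0, 0], [0, 0, 0], [0, 0, 0]]}}

```text
time_s: 14.9
tcp_pos: [0.5613, 0.0243, 0.2463]
orientation: [[0.509, 0.861, -0.0], [0.861, -0.509, 0.0], [0.0, -0.0, -1.0]]
ft_force: [0.5, 0.1, -1.7]
finger_gap: 0.023
gripper_force: 78.6
```

{"op": "arm_command", "data": {"travel": [[0, 0, 0.05], [0, 0, 0.05], [0, 0, 0.05], [0, 0, 0]], "angular": [[0, 0, 0], [0, 0, 0], [0, 0, 0], [0, 0, 0]]}}

```text
time_s: 15.23
tcp_pos: [0.5613, 0.0243, 0.2425]
orientation: [[0.509, 0.861, -0.0], [0.861, -0.509, 0.0], [0.0, -0.0, -1.0]]
ft_force: [0.8, 0.1, -1.8]
finger_gap: 0.0232
gripper_force: 78.7
```

{"op": "arm_command", "data": {"travel": [[0, 0, 0.04], [0, 0, 0.04], [0, 0, 0]], "angular": [[0, 0, 0], [0, 0, 0], [0, 0, 0]]}}

```text
time_s: 15.48
tcp_pos: [0.5614, 0.0243, 0.2406]
orientation: [[0.509, 0.861, -0.0], [0.861, -0.509, 0.0], [0.0, -0.0, -1.0]]
ft_force: [0.2, 1.0, -2.1]
finger_gap: 0.0229
gripper_force: 78.7
```

```bash
python3 plan.py
```

```text
t 15.4833 pos [561.4  24.3 240.6] yaw -30.6 tilt [-0.      0.0001] F [ 0.2  1.  -2.1] M [-0.   -0.08  0.02] gap 0.0229 q [-4. 22. 98.  0. 60. 26.]
```

{"op": "arm_command", "data": {"travel": [[0, 0, 0.03], [0, 0, 0.02], [0, 0, 0]], "angular": [[0, 0, 0], [0, 0, 0], [0, 0, 0]]}}

```text
time_s: 15.73
tcp_pos: [0.5614, 0.0243, 0.2398]
orientation: [[0.509, 0.861, 0.0], [0.861, -0.509, 0.0], [0.0, 0.0, -1.0]]
ft_force: [-0.1, 0.7, 0.2]
finger_gap: 0.023
gripper_force: 79.2
```

{"op": "arm_command", "data": {"travel": [[0, 0, 0.02], [0, 0, 0], [0, 0, 0]], "angular": [[0, 0, 0], [0, 0, 0], [0, 0, 0]]}}

```text
time_s: 15.98
tcp_pos: [0.5614, 0.0243, 0.2397]
orientation: [[0.509, 0.861, 0.001], [0.861, -0.509, 0.0], [0.001, 0.001, -1.0]]
ft_force: [-1.2, -0.1, 5.4]
finger_gap: 0.0232
gripper_force: 79.8
```

{"op": "arm_command", "data": {"travel": [[0, 0, 0.01], [0, 0, 0], [0, 0, 0]], "angular": [[0, 0, 0], [0, 0, 0], [0, 0, 0]]}}

```text
time_s: 16.23
tcp_pos: [0.5615, 0.0243, 0.2397]
orientation: [[0.509, 0.861, 0.001], [0.861, -0.509, 0.0], [0.001, 0.001, -1.0]]
ft_force: [-2.3, 0.8, 7.4]
finger_gap: 0.0231
gripper_force: 80.0
```

{"op": "arm_command", "data": {"travel": [[0, -0.005, 0], [0, -0.005, 0], [0, -0.005, 0], [0, -0.005, 0], [0, 0, 0]], "angular": [[0, 0, -0.5], [0, 0, -0.5], [0, 0, -0.5], [0, 0, -0.5], [0, 0, 0]]}}

```text
time_s: 16.65
tcp_pos: [0.5614, 0.0245, 0.2396]
orientation: [[0.286, 0.958, 0.002], [0.958, -0.286, 0.0], [0.001, 0.002, -1.0]]
ft_force: [0.1, 0.6, 6.0]
finger_gap: 0.0229
gripper_force: 79.7
```

```bash
python3 plan.py
```

```text
t 16.65 pos [561.4  24.5 239.6] yaw -16.64 tilt [0.0021 0.    ] F [0.1 0.6 6. ] M [ 0.15 -0.03  0.01] gap 0.0229 q [-4. 22. 98.  0. 60. 12.]
```

{"op": "arm_command", "data": {"travel": [[0, -0.004, 0.01], [0, -0.004, 0], [0, -0.004, 0], [0, 0, 0]], "angular": [[0, 0, -0.4], [0, 0, -0.4], [0, 0, -0.4], [0, 0, 0]]}}

```text
time_s: 16.98
tcp_pos: [0.5612, 0.0246, 0.2395]
orientation: [[0.147, 0.989, 0.002], [0.989, -0.147, 0.0], [0.0, 0.002, -1.0]]
ft_force: [0.0, 0.7, 7.0]
finger_gap: 0.023
gripper_force: 79.8
```

```bash
python3 plan.py
```

```text
t 16.9833 pos [561.2  24.6 239.5] yaw -8.43 tilt [0.0023 0.    ] F [0.  0.7 7. ] M [ 0.14 -0.   -0.01] gap 0.023 q [-4. 22. 98.  0. 60.  4.]
```

{"op": "arm_command", "data": {"travel": [[0, -0.003, 0.006], [0, -0.003, 0], [0, -0.003, 0]], "angular": [[0, 0, -0.3], [0, 0, -0.3], [0, 0, -0.3]]}}

```text
time_s: 17.23
tcp_pos: [0.5609, 0.0246, 0.2393]
orientation: [[0.04, 0.999, 0.002], [0.999, -0.04, 0.0], [0.0, 0.002, -1.0]]
ft_force: [-0.9, 1.0, 6.0]
finger_gap: 0.0235
gripper_force: 79.8
```

{"op": "arm_command", "data": {"travel": [[0, -0.003, 0], [0, -0.003, 0], [0, 0, 0]], "angular": [[0, 0, -0.3], [0, 0, -0.3], [0, 0, 0]]}}

```text
time_s: 17.48
tcp_pos: [0.5605, 0.0246, 0.2388]
orientation: [[-0.032, 1.0, 0.001], [1.0, 0.032, 0.0], [0.0, 0.001, -1.0]]
ft_force: [0.2, 0.3, -0.1]
finger_gap: 0.0231
gripper_force: 79.1
```

```bash
python3 plan.py
```

```text
t 17.4833 pos [560.5  24.6 238.8] yaw 1.81 tilt [0.0013 0.0001] F [ 0.2  0.3 -0.1] M [ 0.18 -0.18  0.01] gap 0.0231 q [-4. 22. 98.  0. 60. -6.]
```

The force has dropped and z has sunk, so the die seems to have given way. I'll stop turning and push.

{"op": "arm_command", "data": {"travel": [[0, 0, 0.02], [0, 0, 0.02], [0, 0, 0]], "angular": [[0, 0, 0], [0, 0, 0], [0, 0, 0]]}}

```text
time_s: 17.73
tcp_pos: [0.5604, 0.0247, 0.2373]
orientation: [[-0.029, 1.0, 0.0], [1.0, 0.029, 0.0], [0.0, 0.0, -1.0]]
ft_force: [1.3, 0.8, 0.5]
finger_gap: 0.0231
gripper_force: 79.0
```

{"op": "arm_command", "data": {"travel": [[0, 0, 0.02], [0, 0, 0.01], [0, 0, 0]], "angular": [[0, 0, 0], [0, 0, 0], [0, 0, 0]]}}

```text
time_s: 17.98
tcp_pos: [0.5603, 0.0246, 0.2365]
orientation: [[-0.03, 1.0, 0.0], [1.0, 0.03, 0.0], [0.0, 0.0, -1.0]]
ft_force: [1.3, 1.3, 0.7]
finger_gap: 0.0229
gripper_force: 79.0
```

{"op": "arm_command", "data": {"travel": [[0, 0, 0.04], [0, 0, 0.04], [0, 0, 0.04], [0, 0, 0.04], [0, 0, 0]], "angular": [[0, 0, 0], [0, 0, 0], [0, 0, 0], [0, 0, 0], [0, 0, 0]]}}

```text
time_s: 18.4
tcp_pos: [0.5601, 0.0246, 0.2323]
orientation: [[-0.03, 1.0, -0.001], [1.0, 0.03, 0.0], [0.0, -0.001, -1.0]]
ft_force: [1.1, 1.3, -1.6]
finger_gap: 0.0232
gripper_force: 79.0
```

{"op": "arm_command", "data": {"travel": [[0, 0, 0.04], [0, 0, 0.04], [0, 0, 0.04], [0, 0, 0.04], [0, 0, 0.04], [0, 0, 0]], "angular": [[0, 0, 0], [0, 0, 0], [0, 0, 0], [0, 0, 0], [0, 0, 0], [0, 0, 0]]}}

```text
time_s: 18.9
tcp_pos: [0.5602, 0.0246, 0.2273]
orientation: [[-0.03, 1.0, -0.0], [1.0, 0.03, 0.0], [0.0, -0.0, -1.0]]
ft_force: [0.9, 0.8, -2.2]
finger_gap: 0.0228
gripper_force: 78.9
```

{"op": "arm_command", "data": {"travel": [[0, 0, 0.06], [0, 0, 0.06], [0, 0, 0.06], [0, 0, 0.06]], "angular": [[0, 0, 0], [0, 0, 0], [0, 0, 0], [0, 0, 0]]}}

```text
time_s: 19.23
tcp_pos: [0.56, 0.0245, 0.2212]
orientation: [[-0.03, 1.0, -0.001], [1.0, 0.03, -0.0], [-0.0, -0.001, -1.0]]
ft_force: [0.1, -0.9, -1.6]
finger_gap: 0.0231
gripper_force: 78.5
```

{"op": "arm_command", "data": {"travel": [[0, 0, 0.06], [0, 0, 0.06], [0, 0, 0.06], [0, 0, 0.06]], "angular": [[0, 0, 0], [0, 0, 0], [0, 0, 0], [0, 0, 0]]}}

```text
time_s: 19.57
tcp_pos: [0.5602, 0.0246, 0.2154]
orientation: [[-0.03, 1.0, -0.0], [1.0, 0.03, 0.0], [0.0, -0.0, -1.0]]
ft_force: [-0.6, 0.3, -1.9]
finger_gap: 0.023
gripper_force: 78.5
```

```bash
sed -i "s/A=r('scene',a,120,270,270,400,4,ov)/A=r('scene',a,150,280,270,400,4,[])/; s/B=r('top',b,170,270,280,380,4,ov)/B=r('top',b,180,270,280,380,4,[])/" see.py; python3 see.py 3; python3 plan.py
python3 - <<'E'
from h import *
for c in ('scene','top'):
    for r in recognise(c,'die'): print(c,r['conf'],np.round(r['at'],3),proj(c,r['at'])[0].round())
E
```

```text
(520, 920, 3)
t 19.6667 pos [560.1  24.6 215.3] yaw 1.72 tilt [-0.0005  0.0001] F [-0.1 -0.7 -1.7] M [0.   0.02 0.04] gap 0.023 q [ -4.  24. 100.   0.  57.  -6.]
scene 0.15 [ 0.408 -0.287  0.04 ] [377. 336.]
```

View pics/v_3.png

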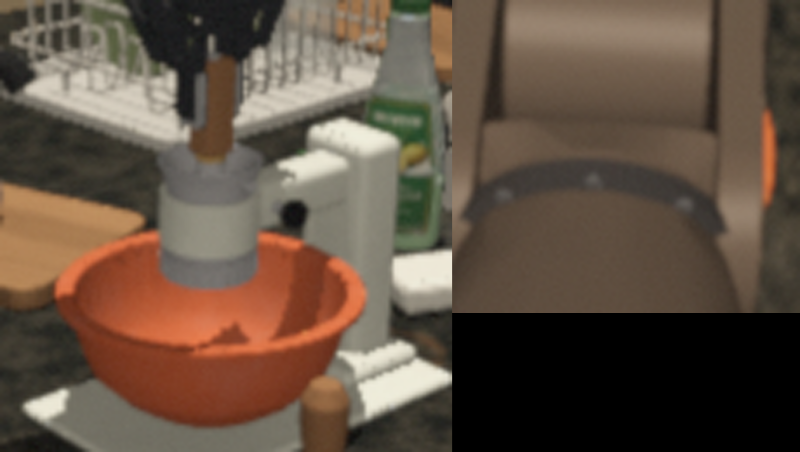

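The scene crop shows the key deep in the barrel (160-260, 150-285) and the bowl still in place. The die isn't visible from here, since the bowl's rim and the arm hide the inside. I'll push a little further to be sure it's out, then retract and look.

{"op": "arm_command", "data": {"travel": [[0, 0, 0.06], [0, 0, 0.06], [0, 0, 0.06], [0, 0, 0.06], [0, 0, 0.06], [0, 0, 0.06], [0, 0, 0.06], [0, 0, 0.06], [0, 0, 0]], "angular": [[0, 0, 0], [0, 0, 0], [0, 0, 0], [0, 0, 0], [0, 0, 0], [0, 0, 0], [0, 0, 0], [0, 0, 0], [0, 0, 0]]}}

```text
time_s: 20.52
tcp_pos: [0.5601, 0.0246, 0.2033]
orientation: [[-0.03, 1.0, -0.0], [1.0, 0.03, 0.0], [0.0, -0.0, -1.0]]
ft_force: [-0.3, 0.3, -1.5]
finger_gap: 0.0231
gripper_force: 78.5
```

{"op": "arm_command", "data": {"travel": [[0, 0, -0.2], [0, 0, -0.4], [0, 0, -0.6], [0, 0, -0.6], [0, 0, -0.6], [0, 0, -0.6], [0, 0, -0.6], [0, 0, -0.6], [0, 0, -0.6], [0, 0, -0.3], [0, 0, 0]], "angular": [[0, 0, 0], [0, 0, 0], [0, 0, 0], [0, 0, 0], [0, 0, 0], [0, 0, 0], [0, 0, 0], [0, 0, 0], [0, 0, 0], [0, 0, 0], [0, 0, 0]]}}

```text
time_s: 21.43
tcp_pos: [0.5606, 0.0246, 0.3335]
orientation: [[-0.03, 1.0, 0.004], [1.0, 0.03, -0.0], [-0.0, 0.004, -1.0]]
ft_force: [0.5, -0.7, -2.8]
finger_gap: 0.0231
gripper_force: 78.6
```

```bash
python3 plan.py
```

```text
t 21.4333 pos [560.6  24.6 333.5] yaw 1.72 tilt [ 0.0037 -0.0002] F [ 0.5 -0.7 -2.8] M [0.1  0.03 0.02] gap 0.0231 q [-4. 18. 90.  0. 72. -6.]
```

```bash
python3 plan.py 434.1,-294,333,12.1,18
```

```text
t 21.4333 pos [560.6  24.6 333.5] yaw 1.72 tilt [ 0.0037 -0.0002] F [ 0.5 -0.7 -2.8] M [0.1  0.03 0.02] gap 0.0231 q [-4. 18. 90.  0. 72. -6.]
[[-0.7, -0.3, 0.0], [-0.7, -0.31, 0.0], [-0.69, -0.32, 0.0], [-0.69, -0.32, 0.0], [-0.69, -0.33, 0.0], [-0.68, -0.34, 0.0], [-0.68, -0.34, 0.0], [-0.68, -0.35, 0.0], [-0.67, -0.36, 0.0], [-0.67, -0.36, 0.0], [-0.67, -0.37, 0.0], [-0.66, -0.38, 0.0], [-0.66, -0.38, 0.0], [-0.65, -0.39, 0.0], [-0.65, -0.4, 0.0], [-0.65, -0.4, 0.0], [-0.64, -0.41, 0.0], [-0.64, -0.42, 0.0]] rz -0.084
```

{"op": "arm_command", "data": {"travel": [[-0.7, -0.3, 0], [-0.7, -0.31, 0], [-0.69, -0.32, 0], [-0.69, -0.32, 0], [-0.69, -0.33, 0], [-0.68, -0.34, 0], [-0.68, -0.34, 0], [-0.68, -0.35, 0], [-0.67, -0.36, 0], [-0.67, -0.36, 0], [-0.67, -0.37, 0], [-0.66, -0.38, 0], [-0.66, -0.38, 0], [-0.65, -0.39, 0], [-0.65, -0.4, 0], [-0.65, -0.4, 0], [-0.64, -0.41, 0], [-0.64, -0.42, 0], [0, 0, 0], [0, 0, 0]], "angular": [[0, 0, -0.084], [0, 0, -0.084], [0, 0, -0.084], [0, 0, -0.084], [0, 0, -0.084], [0, 0, -0.084], [0, 0, -0.084], [0, 0, -0.084], [0, 0, -0.084], [0, 0, -0.084], [0, 0, -0.084], [0, 0, -0.084], [0, 0, -0.084], [0, 0, -0.084], [0, 0, -0.084], [0, 0, -0.084], [0, 0, -0.084], [0, 0, -0.084], [0, 0, 0], [0, 0, 0]]}}

```text
time_s: 23.1
tcp_pos: [0.4335, -0.2946, 0.3304]
orientation: [[-0.208, 0.978, -0.001], [0.978, 0.208, 0.001], [0.001, -0.001, -1.0]]
ft_force: [0.3, -0.1, -1.9]
finger_gap: 0.0231
gripper_force: 78.7
```

```bash
python3 plan.py 434.1,-294,140,12.1,10
python3 - <<'E'
from h import *
b=capture('top');a=capture('scene')
r=lambda i,w,h:cv2.resize(i,(w,h),interpolation=cv2.INTER_CUBIC)
cv2.imwrite('pics/v4.png',np.hstack([r(b[170:280,270:380],440,440),r(a[140:330,300:440],324,440)]))
E
```

```text
t 23.1 pos [ 433.5 -294.6  330.4] yaw 12.01 tilt [-0.0007  0.001 ] F [ 0.3 -0.1 -1.9] M [ 0.09 -0.01  0.01] gap 0.0231 q [-41.  15.  95.   0.  70. -53.]
[[0.0, 0.0, 0.76], [0.0, 0.0, 0.76], [0.0, 0.0, 0.76], [0.0, 0.0, 0.76], [0.0, 0.0, 0.76], [0.0, 0.0, 0.76], [0.0, 0.0, 0.76], [0.0, 0.0, 0.76], [0.0, 0.0, 0.76], [0.0, 0.0, 0.76]] rz -0.001
```

View pics/v4.png

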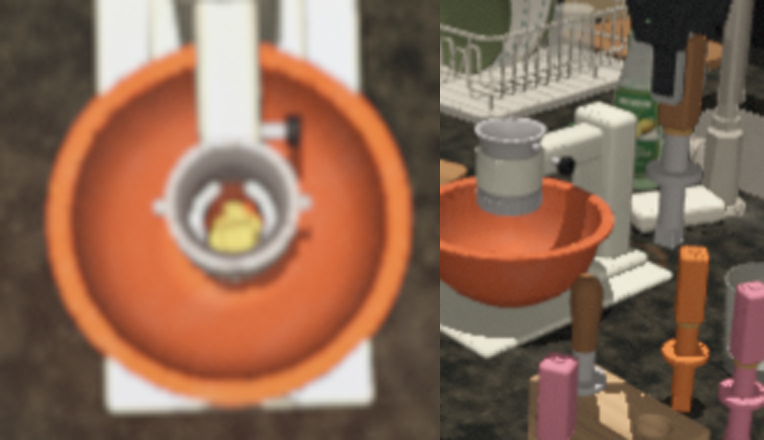

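The top crop shows the die now low, seen through the ring at (235,225) with the bowl's orange around it. In the scene crop nothing hangs under the barrel, the bowl hasn't moved, and the key is empty above the block. Next I'll put the key back.

{"op": "arm_command", "data": {"travel": [[0.006, 0.01, 0.7], [0.006, 0.01, 0.7], [0.006, 0.008, 0.7], [0, 0, 0.7], [0, 0, 0.7], [0, 0, 0.7], [0, 0, 0.7], [0, 0, 0.7], [0, 0, 0.3], [0, 0, 0.2], [0, 0, 0.2], [0, 0, 0.2], [0, 0, 0]], "angular": [[0, 0, 0], [0, 0, 0], [0, 0, 0], [0, 0, 0], [0, 0, 0], [0, 0, 0], [0, 0, 0], [0, 0, 0], [0, 0, 0], [0, 0, 0], [0, 0, 0], [0, 0, 0], [0, 0, 0]]}}

```text
time_s: 24.28
tcp_pos: [0.4346, -0.2935, 0.1683]
orientation: [[-0.21, 0.978, -0.0], [0.978, 0.21, 0.0], [0.0, -0.0, -1.0]]
ft_force: [-0.4, -0.0, -2.0]
finger_gap: 0.0233
gripper_force: 78.9
```

```bash
python3 plan.py 434.1,-294,121.5,12.1,10
```

```text
t 24.2833 pos [ 434.6 -293.5  168.3] yaw 12.12 tilt [-0.0001  0.0002] F [-0.4 -0.  -2. ] M [ 0.03  0.04 -0.03] gap 0.0233 q [-41.  25. 107.   0.  48. -53.]
[[0.0, 0.0, 0.19], [0.0, 0.0, 0.19], [0.0, 0.0, 0.19], [0.0, 0.0, 0.19], [0.0, 0.0, 0.19], [0.0, 0.0, 0.19], [0.0, 0.0, 0.19], [0.0, 0.0, 0.19], [0.0, 0.0, 0.19], [0.0, 0.0, 0.19]] rz 0.0
```

{"op": "arm_command", "data": {"travel": [[-0.01, -0.01, 0.19], [0, -0.01, 0.19], [0, 0, 0.19], [0, 0, 0.19], [0, 0, 0.19], [0, 0, 0.19], [0, 0, 0.19], [0, 0, 0.19], [0, 0, 0.19], [0, 0, 0.14], [0, 0, 0]], "angular": [[0, 0, 0], [0, 0, 0], [0, 0, 0], [0, 0, 0], [0, 0, 0], [0, 0, 0], [0, 0, 0], [0, 0, 0], [0, 0, 0], [0, 0, 0], [0, 0, 0]]}}

```text
time_s: 25.2
tcp_pos: [0.4339, -0.2938, 0.1216]
orientation: [[-0.21, 0.978, -0.001], [0.978, 0.21, 0.001], [0.001, -0.001, -1.0]]
ft_force: [-0.1, 0.0, -1.2]
finger_gap: 0.0228
gripper_force: 78.9
```

{"op": "arm_command", "data": {"travel": [[0, 0, 0.04], [0, 0, 0.03], [0, 0, 0]], "angular": [[0, 0, 0], [0, 0, 0], [0, 0, 0]]}}

```text
time_s: 25.45
tcp_pos: [0.4342, -0.2941, 0.1209]
orientation: [[-0.21, 0.978, 0.0], [0.978, 0.21, -0.0], [-0.0, 0.0, -1.0]]
ft_force: [0.5, 0.2, -0.8]
finger_gap: 0.0232
gripper_force: 79.1
```

{"op": "arm_command", "data": {"travel": [[0, 0, 0.03], [0, 0, 0], [0, 0, 0]], "angular": [[0, 0, 0], [0, 0, 0], [0, 0, 0]]}}

```text
time_s: 25.7
tcp_pos: [0.4342, -0.2941, 0.1208]
orientation: [[-0.21, 0.978, 0.001], [0.978, 0.21, -0.001], [-0.001, 0.001, -1.0]]
ft_force: [-2.3, 1.1, 10.0]
finger_gap: 0.0231
gripper_force: 80.5
```

{"op": "arm_command", "data": {"travel": [[0, 0, 0], [0, 0, 0], [0, 0, 0], [0, 0, 0], [0, 0, 0], [0, 0, 0], [0, 0, 0], [0, 0, 0], [0, 0, 0], [0, 0, 0]], "angular": [[0, 0, 0], [0, 0, 0], [0, 0, 0], [0, 0, 0], [0, 0, 0], [0, 0, 0], [0, 0, 0], [0, 0, 0], [0, 0, 0], [0, 0, 0]], "grip": 0.75}}

```text
time_s: 26.53
tcp_pos: [0.4341, -0.294, 0.1199]
orientation: [[-0.21, 0.978, 0.0], [0.978, 0.21, 0.0], [0.0, 0.0, -1.0]]
ft_force: [0.8, -1.0, -0.0]
finger_gap: 0.0747
gripper_force: 0.0
```

{"op": "arm_command", "data": {"travel": [[0, 0, -0.3], [0, 0, -0.6], [0, 0, -0.7], [0, 0, -0.7], [0, 0, -0.7], [0, 0, -0.7], [0, 0, -0.7], [0, 0, -0.7], [0, 0, -0.7], [0, 0, 0]], "angular": [[0, 0, 0], [0, 0, 0], [0, 0, 0], [0, 0, 0], [0, 0, 0], [0, 0, 0], [0, 0, 0], [0, 0, 0], [0, 0, 0], [0, 0, 0]]}}

```text
time_s: 27.37
tcp_pos: [0.4348, -0.2946, 0.2685]
orientation: [[-0.21, 0.978, 0.004], [0.978, 0.21, -0.003], [-0.004, 0.003, -1.0]]
ft_force: [-0.3, -0.2, 0.1]
finger_gap: 0.0748
gripper_force: 0.0
```

Run:
```python
from h import *
b=capture('top');a=capture('scene')
r=lambda i,w,h:cv2.resize(i,(w,h),interpolation=cv2.INTER_CUBIC)
cv2.imwrite('pics/v5.png',np.hstack([r(b[170:310,250:490],400,233),r(a[180:380,280:460],400,444)[:233]*0]) if 0 else np.hstack([r(a[180:380,280:460],405,450),r(b[185:265,285:365],395,450)]))
```

```text
(no output)
```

View pics/v5.png

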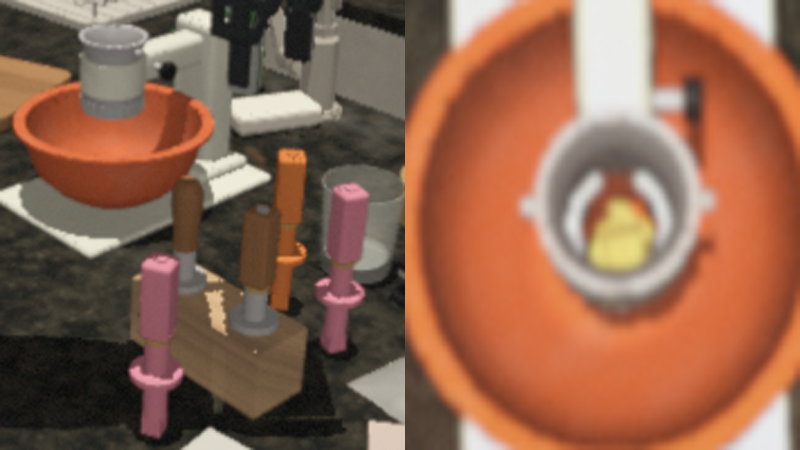

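The key stands upright at (260,265) with its disc on the block. The tamper, look-alikes, glass and bowl are where they were. The die lies low under the open ring, at (620,235) in the top crop, in the bowl.

```bash
python3 -c "
from bench import *
print(close_job())"
```

```text
the job is handed in; nothing more can be done
None
```

The job is handed in: the die unlocked after about a 32° anticlockwise turn and dropped into the bowl. The key is back upright and fully down in the block, and the last pictures show nothing else moved.

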